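# Load a hinged bench plate and hold it off its feet with a wedge

### The job

The hinged plate on the tyre-shop bench needs its levelling feet reset under load: stack the loose deep tin squarely onto the tin already standing on the plate, then the flat tin squarely on top of that. Then, with the wedge flat on the bench, push its thin end under the bar at the plate's free edge until the plate just lifts off its base, by about 3 mm, and finish there while still holding the wedge in the gripper, touching neither plate nor tins. Leave the socket, the jar and the screwdriver where they are.

Things in the scene. Friction and masses are not known exactly. Their poses are not given: they have to be found in the camera images.
- fixture: Base of the hinged plate, fixed to the bench: two steel rails 220 mm long (along x), 20 wide, 14 high, 90 apart, hinge lugs (36 high) at the +x end. Origin on the bench midway. +x: the way the wedge is pushed in, along the bench, from the open -x end; free depth 175 mm. The blue plate over it is 205 x 130 x 10 mm, from x = -105 to +100 mm, top 30 mm above the bench.
- plate (a joint): Angle of the blue plate about its hinge (rad); axis along the fixture's y at fixture x = +100 mm, 25 mm up. 0 = down on its feet on the rails; grows as the free (-x) edge lifts, 0.005 rad per 1 mm of lift at the bar. Only weight holds it down: plate about 0.9 kg, tins 0.2 to 0.3 kg each (all times 0.75 to 1.3); the wedge needs some 10 to 20 N of push.
- plate_bar (a point): Lowest point, at mid-length, of the round steel bar (12 mm diameter, 88 mm long, along the fixture's y) under the plate's free edge, 100 mm from the fixture's origin towards -x. With the plate down it is 14 mm above the bench. It moves with the plate.
- base_tin_mid (a point): Centre of the plain metal tin, already standing on the plate, loose: closed box 62 mm (its x) by 90 mm (its y) by 40 mm high. x and y are along its sides.
- deep_tin_mid (a point): Centre of the deep tin lying loose on the bench: closed metal box 62 mm (its x) by 90 mm (its y) by 40 mm high, the same size as the tin on the plate. Goes second in the column.
- flat_tin_mid (a point): Centre of the flat tin lying loose on the bench: closed metal box 62 mm (its x) by 90 mm (its y) by only 26 mm high. Goes on top of the column.
- wedge_grip (a point): Centre, 20 mm up, of the grip block (40 x 30 x 40 high, mm) of the loose steel wedge (0.3 to 0.52 kg, mostly in the block), all 30 mm wide, flat underside. Its x points to the thin end: from x = 20 mm, 24 high, the ramp falls evenly to 4 high at the thin end, x = 110 mm. Lying flat, it meets the bar once the thin end is 44 mm past it; each further 4.5 mm lifts it 1 mm.
- socket: Bystander: dark steel wheel-nut socket standing upright, 30 mm diameter, 45 mm high; origin under its centre.
- jar: Bystander: pale translucent closed jar with a black cap, 56 mm diameter, 65 mm high; origin under its centre.
- screwdriver: Bystander: screwdriver 160 mm long lying on the bench along its x; origin under it.
Mind the look-alikes: they are no part of the job. What is shaped like the part that bears deep_tin_mid but green or turquoise is not meant.

How it is judged:
On the way, in this order (a step that is already met when the one before it is completed fails the run):
1. the deep tin stands squarely on the tin on the plate, let go (horizontal distance between deep_tin_mid and base_tin_mid below 0.01 m and angle between the x axis of deep_tin_mid and the x axis of base_tin_mid, either way round below 0.14 rad and z of deep_tin_mid in the frame of base_tin_mid between 0.035 and 0.045 m and angle between deep_tin_mid's own z axis and vertical below 0.08 rad and contact force between each of the fingers, the arm and deep_tin below 0.1 N and linear speed of deep_tin below 0.02 m/s), for 0.2 s.
2. the flat tin lies squarely on the deep tin, let go (horizontal distance between deep_tin_mid and base_tin_mid below 0.01 m and angle between the x axis of deep_tin_mid and the x axis of base_tin_mid, either way round below 0.14 rad and z of deep_tin_mid in the frame of base_tin_mid between 0.035 and 0.045 m and angle between each of deep_tin_mid, flat_tin_mid's own z axis and vertical below 0.08 rad and horizontal distance between flat_tin_mid and deep_tin_mid below 0.01 m and angle between the x axis of flat_tin_mid and the x axis of deep_tin_mid, either way round below 0.14 rad and z of flat_tin_mid in the frame of deep_tin_mid between 0.028 and 0.038 m and contact force between each of the fingers, the arm and flat_tin below 0.1 N and linear speed of flat_tin below 0.02 m/s), for 0.2 s.
3. the wedge lifts the plate's free edge off the base (value of joint plate above 0.005 rad and contact force between wedge and fixture above 1 N), for 0.2 s.
At the end, for the whole second after the job is handed in: Tins in one untouched column on the plate, each within 10 mm and 0.14 rad of the one below; the wedge, flat on the bench, holds the plate up 1 to 6 mm at the bar (joint 0.005 to 0.030 rad); the fingers hold the wedge (over 2 N) and touch neither plate, base nor tins (all of step 2 and all of step 3 and x of base_tin_mid in the frame of fixture between -0.03 and 0.065 m and y of base_tin_mid in the frame of fixture between -0.035 and 0.035 m and z of base_tin_mid in the frame of fixture between 0.044 and 0.062 m and value of joint plate below 0.03 rad and angle between wedge_grip's own z axis and vertical below 0.09 rad and height (world z) of wedge_grip below 0.028 m and contact force between the fingers and wedge above 2 N and contact force between each of the fingers, the arm and fixture below 0.2 N and contact force between each of the fingers, the arm and base_tin below 0.1 N and linear speed of each of base_tin, deep_tin below 0.02 m/s and contact force between each of the fingers, the arm and deep_tin below 0.1 N); the arm keeps its last pose, push and grip.
It fails at once if the socket is moved by more than 20 mm (distance of socket from where it was at the start of the episode above 0.02 m).
It fails at once if the jar is moved by more than 20 mm (distance of jar from where it was at the start of the episode above 0.02 m).
It fails at once if the screwdriver is moved by more than 20 mm (distance of screwdriver from where it was at the start of the episode above 0.02 m).
It also fails if it takes over 66 s, if anything falls off the work surface, if the arm or the gripper's body presses on something with over 40 N, if the wrist force passes 120 N, or if a joint passes its speed limit or range.

### The arm

A 6-joint arm with a two-finger parallel gripper is mounted at the origin on the work surface. World frame = base frame: x ahead of the robot, y to its left, z up, the work surface at z = 0. Lengths are in m, angles in rad, forces in N, time in s.
With the tool pointing down it reaches from about 0.35 to 0.95 m from the base axis. Payload 17.4 kg.
Tool frame: the origin (TCP) lies midway between the tips of the shut fingers; the grasp point (between the pads) lies 19 mm behind it (bot.grip_point_offset is the distance from the TCP to the grasp point, in m); z points along the fingers, x is the direction in which the jaws open and shut, and the axes are right-handed (so a half turn about z gives the same grasp; the last joint's range is limited). The gripper opens to 93 mm and grips with 3 to 60 N. Pads are 15 mm wide; open, the fingers measure 128 mm over their backs; the gripper's body (75 mm by 188 mm) begins 65 mm behind the grasp point.
Start: joints at [1.174, 0.116, 1.442, -0, 1.584, -0.038], TCP at [0.237, 0.632, 0.219] pointing down, gripper open.
Joint ranges: [-2.83, 2.83], [-0.83, 2.19], [0.07, 2.5], [-1.14, 4.28], [0.01, 3], [-2.97, 2.97]. Speed limits (rad/s): [1.89, 1.89, 2.22, 3.14, 3.14, 3.14].

### API

Orientations are given as a rotation vector (axis times angle).
In Python, from station import bot, grab_frame, close_job gives the robot as it stands.
- The arm moves only by the tool arm_command, never from a script. Its argument "increments" is a list of rows, each a list of 7 numbers: the gripper's target within -1 to 1 (fully open at 1, half-way at 0, shut at -1), then the shift along the tool's x, y, z in m, then the turn, a rotation vector about the tool's x, y, z in degrees. In form: [[hand, dx, dy, dz, wx, wy, wz], ...]. A call has 1 to 12 rows; each row is the pose to reach, as a shift and turn from the pose commanded when the call began, along the tool's axes at that moment; what a row does not reach only later rows make up. A row lasts 1/8 s, in which the tool goes at most 62.5 mm and 10.7 degrees, less where a joint would pass 70% of its speed; a pose out of reach is approached as far as the arm can. A call with a gripper value outside its range is refused whole. The fingers move at their own pace and stop on an object; the grip force is fixed at half the most. Time passes only in rows, so rows that repeat a pose let the fingers close. It gives the time, the measured TCP pose, the force and the opening at its end, in the units of the state.
- bot.get_state(): the state, without advancing time (a new reading comes with each control period).
- grab_frame(name): name is "scene" or "top" or "wrist"; returns a dict with "frame" (420x560x3 uint8, red, green, blue), "intrinsics" (3x3 intrinsics, pixels), "R" (3x3) and "t" (3): a world point X has camera coordinates R X + t. Camera axes: x right, y down, z forward; pixel columns grow to the right and rows downward; lengths in m; the calibration is good to about 2 mm. A picture is of the moment at which its call begins. There is no depth.
- close_job(): hands the job in, once; it reports no verdict.
The state is a dict: "t": time; "qpos": joint angles; "qd": joint speeds; "tau": joint torques, N m; "tool_pos": TCP position; "tcp_rot": TCP orientation; "wrist_force": force on the tool from outside, world axes, zero at the start; "torque": the same for the moment, N m; "gripper_width": finger opening in m.
Only numpy, scipy, OpenCV 4.12 (cv2) and the standard library are available. Lean on these libraries where they do the work, as an engineer would, in place of code of your own. Each camera call takes 0.05 s, during which the arm holds its last target.

## Working session

There is one attempt and no reset: what is moved stays moved. The work goes in short steps, Python scripts to look and compute and a tool call to move; the robot and the scene stay as the last step left them, time stands still between calls to the robot, and variables do not carry over. Pictures are saved under pics/ and viewed, and the job is handed in when it is done.

Besides the shell and the picture viewer there is one more tool, called as a command line: name --pt "numbers of a row" for each row, then --argument value for the rest. arm_command: Moves the arm, as the interface text tells. Its arguments: {"type":"object","properties":{"increments":{"type":"array","items":{"type":"array","items":{"type":"number"}}}},"required":["increments"]}

```bash
ls; mkdir -p pics; cat > h.py <<'E'
import numpy as np, cv2
from station import bot, grab_frame, close_job
def snap(n,tag):
    f=grab_frame(n); cv2.imwrite(f'pics/{tag}.png',f['frame'][:,:,::-1]); 
    np.savez(f'pics/{tag}.npz',**{k:np.array(f[k]) for k in ('frame','intrinsics','R','t')}); return f
def load(tag): return dict(np.load(f'pics/{tag}.npz'))
def pix2(f,u,v,z):
    K=f['intrinsics'];R=f['R'];t=f['t']
    d=R.T@np.linalg.inv(K)@np.array([u,v,1.]); c=-R.T@t
    return c+d*(z-c[2])/d[2]
def proj(f,X):
    p=f['R']@np.array(X,float)+f['t']; p=f['intrinsics']@p; return p[:2]/p[2]
E
python3 - <<'E'
from h import *
for n in ('scene','top','wrist'):
    f=snap(n,n+'0'); print(n,-f['R'].T@f['t'],f['intrinsics'][0,0])
print(bot.get_state(), bot.grip_point_offset)
E
```

```text
pics
scene [ 1.20046968 -0.78530607  0.7521255 ] 487.52850718173784
top [ 0.37963747 -0.11149375  1.30929428] 542.413394851948
wrist [0.16685122 0.65793496 0.38321168] 358.71994838137357
{'t': 0.15, 'qpos': array([ 1.17420553e+00,  1.16398442e-01,  1.44211186e+00, -7.42060393e-06,
        1.58398218e+00, -3.77740302e-02]), 'qd': array([-2.54083452e-04, -2.80562319e-03, -1.87344135e-03, -5.51987078e-04,
        9.30394833e-04, -8.93255785e-06]), 'tau': array([ 3.69344983e-03, -7.21756983e+01, -6.22945762e+01,  7.80198094e-02,
        2.26824271e-02, -5.28288410e-05]), 'tool_pos': array([0.23697378, 0.63187565, 0.21805946]), 'tcp_rot': array([ 2.58179348e+00,  1.78909583e+00, -1.18488018e-03]), 'wrist_force': array([-0.39952459, -0.9990477 , -0.51898219]), 'torque': array([-0.01750095, -0.00943581, -0.02243957]), 'gripper_width': 0.09292557675712376} 0.0188
```

View pics/top0.png

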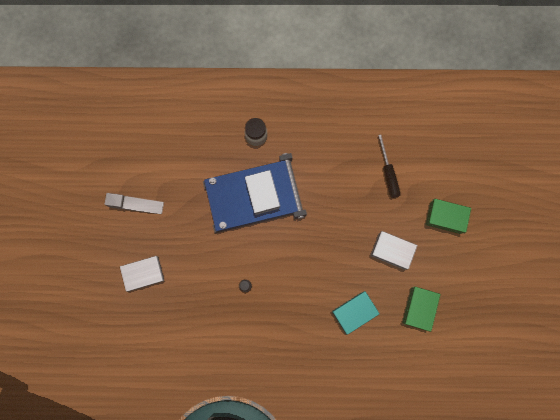

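View pics/scene0.png

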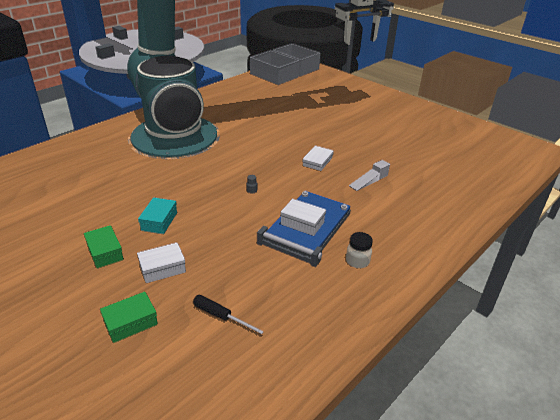

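View pics/wrist0.png

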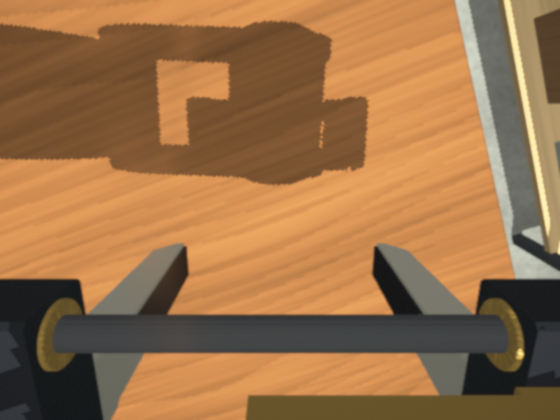

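The top view shows these box candidates:
- White boxes at (395,250), which looks deep, and (142,274), which looks flat.
- Turquoise box at (356,313), and green boxes at (450,216) and (423,309). These are the look-alikes.
- The plain tin on the plate at (263,192).

The white box at (395,250) is the deep tin, since it isn't green or turquoise. I'll enlarge it to confirm.

```bash
python3 - <<'E'
from h import *
a=load('top0')['frame'][:,:,::-1]; s=load('scene0')['frame'][:,:,::-1]
def c(im,u,v,w,h,k): return cv2.resize(im[v-h:v+h,u-w:u+w],None,fx=k,fy=k,interpolation=cv2.INTER_CUBIC)
A=c(a,395,250,32,25,6); B=c(a,142,274,32,25,6); C=c(s,162,260,32,25,6); D=c(s,318,157,32,25,6)
cv2.imwrite('pics/crops.png',np.vstack([np.hstack([A,B]),np.hstack([C,D])]))
A=c(a,255,195,64,48,6); cv2.imwrite('pics/crop_plate.png',A)
A=c(a,134,205,40,25,8); cv2.imwrite('pics/crop_wedge.png',A)
E
```

```text
(no output)
```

View pics/crops.png

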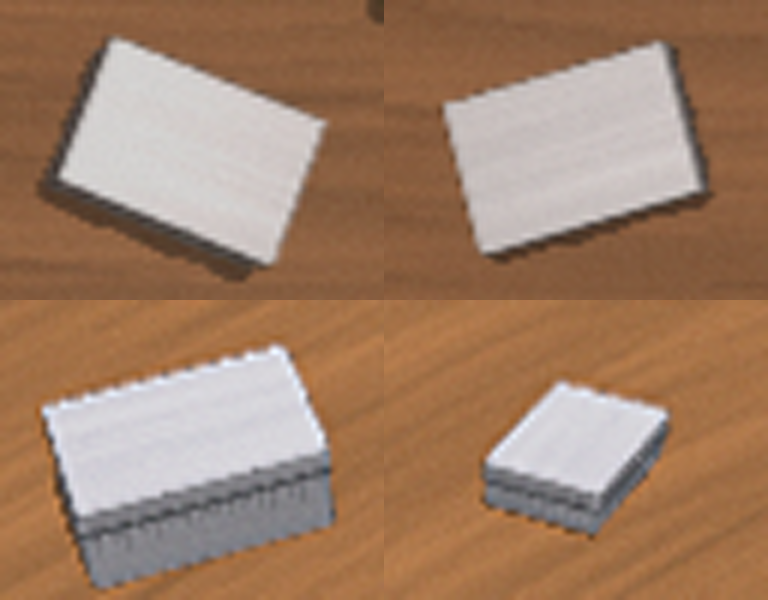

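View pics/crop_plate.png

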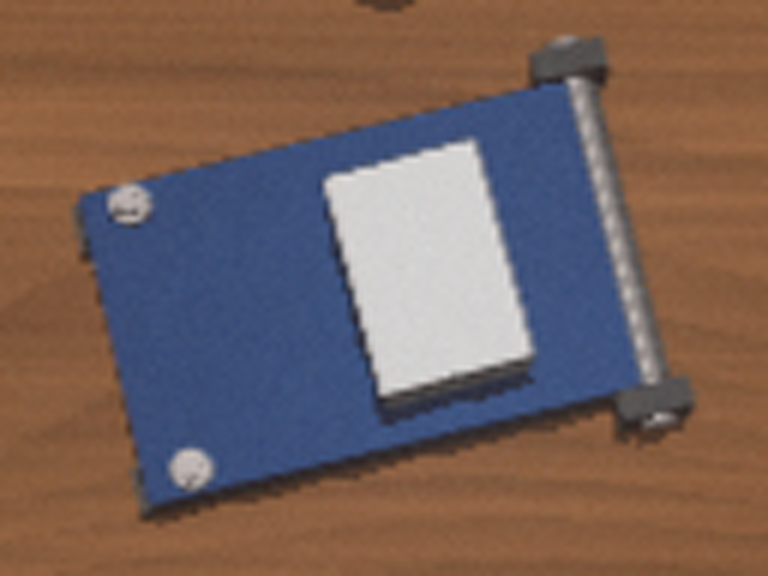

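View pics/crop_wedge.png

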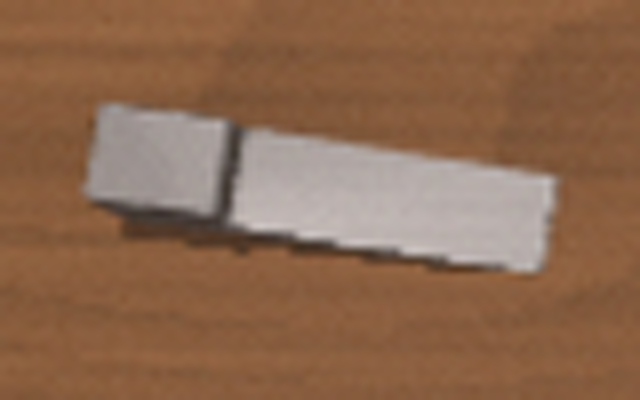

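The crops confirm it: the white box at (395,250) is the deep tin (40 mm sides), and the one at (142,274) is the flat tin. The base tin is on the plate at (263,192). The wedge is at (134,205), with its block on the left and its thin end pointing right. Next I measure the poses.

```bash
cat >> h.py <<'E'
def rect(f,u,v,w,h,z,thr=150,k=8,sat=70,show=None):
    im=f['frame'][v-h:v+h,u-w:u+w].astype(np.uint8)
    b=cv2.resize(im,None,fx=k,fy=k,interpolation=cv2.INTER_CUBIC)
    m=((b.min(2)>thr)).astype(np.uint8)
    cs,_=cv2.findContours(m,cv2.RETR_EXTERNAL,cv2.CHAIN_APPROX_NONE)
    c=max(cs,key=cv2.contourArea)[:,0].astype(float)
    px=(c+.5)/k-.5+[u-w,v-h]
    P=np.array([pix2(f,*p,z) for p in px])
    (cx,cy),(a,bb),ang=cv2.minAreaRect((P[:,:2]*1000).astype(np.float32))
    M=cv2.moments((P[:,:2]*1000).astype(np.float32).reshape(-1,1,2))
    if a<bb: ang+=90
    ang=(ang+90)%180-90
    return np.array([cx,cy,M['m10']/M['m00'],M['m01']/M['m00'],max(a,bb),min(a,bb),ang])  # ang: long axis, deg
E
python3 - <<'E'
from h import *
np.set_printoptions(precision=1,suppress=True)
f=load('top0')
for t in (120,140,160):
  print(t,'deep',rect(f,395,250,32,25,.040,t)); print('flat',rect(f,142,274,32,25,.026,t)); print('base',rect(f,263,192,24,28,.070,t))
  
def w(u0,v0,k,x,y): return ((x+.5)/k-.5+u0,(y+.5)/k-.5+v0)
W=lambda x,y,z: pix2(f,*w(94,180,8,x,y),z)*1000
print('wedge block top'); 
for p in [(103,103),(232,122),(215,218),(87,197)]: print(W(*p,.04))
print('ramp'); 
for p,z in [((555,178),.004),((541,272),.004)]: print(W(*p,z))
Q=lambda x,y,z: pix2(f,*w(191,147,6,x,y),z)*1000
print('plate corners');
for p in [(80,195),(147,512),(568,84),(640,388)]: print(Q(*p,.03))
for u,v in [(256,129),(245,286),(381,137),(397,195)]: print(pix2(f,u,v,.06 if v==129 else .045 if v==286 else .01))
# scene camera cross-check rectangles
E
```

```text
120 deep [ 484.1 -384.3  484.2 -384.1   90.3   61.8   68.1]
flat [425.6 211.1 425.5 211.   90.3  61.9 -73.2]
base [616.1 -72.8 616.  -72.8  90.1  62.7  15.8]
140 deep [ 484.2 -384.2  484.2 -384.1   89.3   61.    68.2]
flat [425.6 211.1 425.4 211.   89.2  61.1 -73.1]
base [616.1 -72.7 616.  -72.7  89.2  61.7  15.8]
160 deep [ 484.3 -384.2  484.2 -384.    88.3   60.3   68.3]
flat [425.5 211.1 425.4 211.   88.1  60.2 -73.1]
base [616.1 -72.6 616.  -72.7  88.4  60.8  15.7]
wedge block top
[615.2 298.   40. ]
[609.7 259.4  40. ]
[580.8 263.   40. ]
[586.8 301.2  40. ]
ramp
[599.6 170.5   4. ]
[570.6 173.6   4. ]
plate corners
[651.5  68.4  30. ]
[523.8  38.4  30. ]
[ 698.6 -127.2   30. ]
[ 574.8 -156.4   30. ]
[ 0.8 -0.1  0.1]
[ 0.4 -0.   0. ]
[ 0.8 -0.4  0. ]
[ 0.6 -0.4  0. ]
```

```bash
cat >> h.py <<'E'
from scipy.spatial.transform import Rotation as Ro
def goal(x,y,z,jaw):
    s=bot.get_state(); R0=Ro.from_rotvec(s['tcp_rot']); 
    j=np.deg2rad(jaw); X=np.array([np.cos(j),np.sin(j),0]); Z=np.array([0,0,-1.]); 
    Rg=Ro.from_matrix(np.c_[X,np.cross(Z,X),Z])
    d=R0.inv().apply(np.array([x,y,z])-s['tool_pos']); w=(R0.inv()*Rg).as_rotvec(degrees=True)
    print('t',s['t'],'pos',s['tool_pos'].round(4),'F',s['wrist_force'].round(1),'gw',round(s['gripper_width'],4)); print('shift mm',(d*1000).round(1),'turn deg',w.round(2),'rows>=',max(np.linalg.norm(d)/.0625,np.linalg.norm(w)/10.7).round(1))
E
python3 -c "
from h import *
goal(.52,0.0,.25,20);goal(.484,-.384,.25,-21.8)"
```

```text
t 0.15 pos [0.237  0.6319 0.2181] F [-0.4 -1.  -0.5] gw 0.0929
shift mm [-492.3  486.9  -31.5] turn deg [2.000e-02 5.000e-02 4.944e+01] rows>= 11.1
t 0.15 pos [0.237  0.6319 0.2181] F [-0.4 -1.  -0.5] gw 0.0929
shift mm [-864.5  588.   -31.2] turn deg [4.000e-02 4.000e-02 9.124e+01] rows>= 16.7
```

arm_command --pt "1 -0.492 0.487 -0.0315 0 0 49.4" --pt "1 -0.492 0.487 -0.0315 0 0 49.4" --pt "1 -0.492 0.487 -0.0315 0 0 49.4" --pt "1 -0.492 0.487 -0.0315 0 0 49.4" --pt "1 -0.492 0.487 -0.0315 0 0 49.4" --pt "1 -0.492 0.487 -0.0315 0 0 49.4" --pt "1 -0.492 0.487 -0.0315 0 0 49.4" --pt "1 -0.492 0.487 -0.0315 0 0 49.4" --pt "1 -0.492 0.487 -0.0315 0 0 49.4" --pt "1 -0.492 0.487 -0.0315 0 0 49.4" --pt "1 -0.864 0.588 -0.0315 0 0 91.2" --pt "1 -0.864 0.588 -0.0315 0 0 91.2"

```text
t: 1.65
tool_pos: [0.4898, -0.0647, 0.2478]
tcp_rot: [-3.141, 0.049, 0.0]
wrist_force: [0.6, -0.1, 0.6]
gripper_width: 0.0929
```

```bash
python3 -c "
from h import *
goal(.484,-.384,.18,-21.8)"
```

```text
t 1.65 pos [ 0.4898 -0.0647  0.2478] F [ 0.6 -0.1  0.6] gw 0.0929
shift mm [  4.2 319.4  67.8] turn deg [0.000e+00 1.000e-02 2.001e+01] rows>= 5.2
```

arm_command --pt "1 0.004 0.319 0.068 0 0 20" --pt "1 0.004 0.319 0.068 0 0 20" --pt "1 0.004 0.319 0.068 0 0 20" --pt "1 0.004 0.319 0.068 0 0 20" --pt "1 0.004 0.319 0.068 0 0 20" --pt "1 0.004 0.319 0.068 0 0 20" --pt "1 0.004 0.319 0.068 0 0 20" --pt "1 0.004 0.319 0.068 0 0 20"

```text
t: 2.65
tool_pos: [0.4865, -0.3805, 0.1805]
tcp_rot: [3.087, -0.583, 0.001]
wrist_force: [0.8, 0.5, -0.1]
gripper_width: 0.0929
```

```bash
python3 -c "
from h import *
goal(.484,-.384,.010,-21.8); snap('wrist','w1'); f=load('w1')
print([proj(f,(.4842+a*np.cos(np.deg2rad(68.2))*.045+b*np.sin(np.deg2rad(68.2))*.031,-.3841+a*np.sin(np.deg2rad(68.2))*.045-b*.031*np.cos(np.deg2rad(68.2)),.04)).round() for a in(1,-1) for b in (1,-1)])"
```

```text
t 2.65 pos [ 0.4865 -0.3805  0.1805] F [ 0.8  0.5 -0.1] gw 0.0929
shift mm [ -1.1   4.2 170.5] turn deg [-0.   -0.04  0.42] rows>= 2.7
[array([316., 147.]), array([242., 147.]), array([312., 246.]), array([244., 246.])]
```

View pics/w1.png

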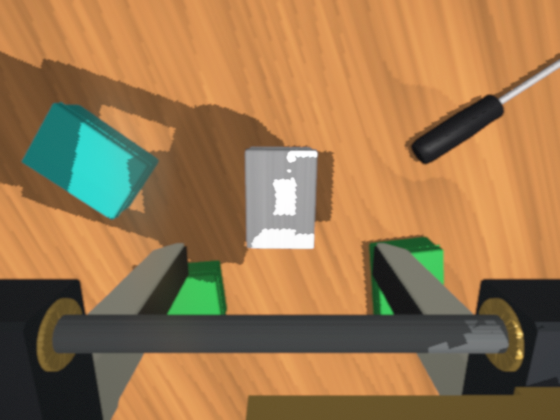

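The wrist view shows the deep tin at about (245–316, 147–247), which matches the projected position. The fingers are clear of the green and turquoise boxes. I go down and grip.

arm_command --pt "1 -0.001 0.004 0.06 0 0 0.4" --pt "1 -0.001 0.004 0.12 0 0 0.4" --pt "1 -0.001 0.004 0.15 0 0 0.4" --pt "1 -0.001 0.004 0.17 0 0 0.4" --pt "1 -0.001 0.004 0.17 0 0 0.4" --pt "1 -0.001 0.004 0.17 0 0 0.4" --pt "-1 -0.001 0.004 0.17 0 0 0.4" --pt "-1 -0.001 0.004 0.17 0 0 0.4" --pt "-1 -0.001 0.004 0.17 0 0 0.4" --pt "-1 -0.001 0.004 0.17 0 0 0.4" --pt "-1 -0.001 0.004 0.17 0 0 0.4" --pt "-1 -0.001 0.004 0.17 0 0 0.4"

```text
t: 4.2
tool_pos: [0.4838, -0.3851, 0.0102]
tcp_rot: [3.084, -0.595, 0.001]
wrist_force: [-0.1, -0.6, 3.4]
gripper_width: 0.062
```

```bash
python3 -c "
from h import *
goal(.484,-.384,.20,-21.8)"
```

```text
t 4.2 pos [ 0.4838 -0.3851  0.0102] F [-0.1 -0.6  3.4] gw 0.062
shift mm [  -0.2   -1.1 -189.8] turn deg [ 0.01 -0.02 -0.05] rows>= 3.0
```

arm_command --pt "-1 0 0 -0.03 0 0 0" --pt "-1 0 0 -0.08 0 0 0" --pt "-1 0 0 -0.13 0 0 0" --pt "-1 0 0 -0.17 0 0 0" --pt "-1 0 0 -0.19 0 0 0" --pt "-1 0 0 -0.19 0 0 0" --pt "-1 0 0 -0.19 0 0 0"

```text
t: 5.08
tool_pos: [0.4833, -0.3847, 0.1976]
tcp_rot: [-3.083, 0.595, 0.004]
wrist_force: [0.3, 0.6, -3.3]
gripper_width: 0.0617
```

```bash
python3 -c "
from h import *
goal(.615,-.073,.16,-74.2)"
```

```text
t 5.075 pos [ 0.4833 -0.3847  0.1976] F [ 0.3  0.6 -3.3] gw 0.0617
shift mm [   6.4 -338.3   37.9] turn deg [2.000e-02 1.600e-01 5.236e+01] rows>= 5.4
```

arm_command --pt "-1 0.001 -0.04 0 0 0 6" --pt "-1 0.002 -0.09 0 0 0 14" --pt "-1 0.003 -0.14 0 0 0 22" --pt "-1 0.004 -0.19 0 0 0 30" --pt "-1 0.005 -0.24 0 0 0 38" --pt "-1 0.006 -0.29 0.01 0 0 45" --pt "-1 0.006 -0.325 0.02 0 0 50" --pt "-1 0.006 -0.338 0.03 0 0.1 52.4" --pt "-1 0.006 -0.338 0.037 0 0.1 52.4" --pt "-1 0.006 -0.338 0.037 0 0.1 52.4" --pt "-1 0.006 -0.338 0.037 0 0.1 52.4" --pt "-1 0.006 -0.338 0.037 0 0.1 52.4"

```text
t: 6.58
tool_pos: [0.6151, -0.0741, 0.1634]
tcp_rot: [2.505, -1.896, 0.004]
wrist_force: [-0.3, 0.6, -2.8]
gripper_width: 0.0616
```

```bash
python3 -c "
from h import *
goal(.615,-.073,.082,-74.2); snap('top','t1');snap('scene','s1')"
```

```text
t 6.575 pos [ 0.6151 -0.0741  0.1634] F [-0.3  0.6 -2.8] gw 0.0616
shift mm [-1.2 -0.1 81.4] turn deg [-0.07 -0.1  -0.07] rows>= 1.3
```

View pics/s1.png

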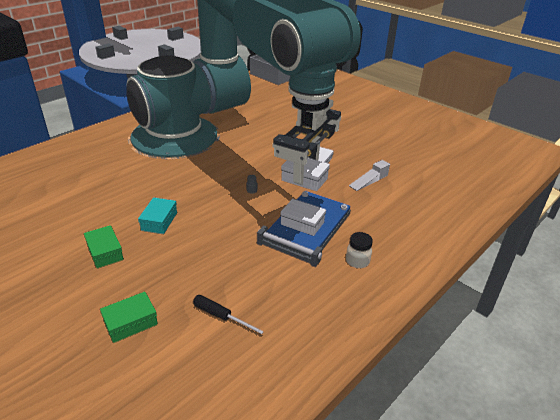

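The deep tin hangs level in the gripper above the plate at about (303,170). I lower it slowly.

arm_command --pt "-1 -0.001 0 0.03 0 0 0" --pt "-1 -0.001 0 0.055 0 0 0" --pt "-1 -0.001 0 0.068 0 0 0" --pt "-1 -0.001 0 0.075 0 0 0" --pt "-1 -0.001 0 0.079 0 0 0" --pt "-1 -0.001 0 0.081 0 0 0" --pt "-1 -0.001 0 0.081 0 0 0" --pt "-1 -0.001 0 0.081 0 0 0"

```text
t: 7.68
tool_pos: [0.615, -0.0727, 0.0823]
tcp_rot: [2.505, -1.896, 0.003]
wrist_force: [-0.0, -0.2, -3.7]
gripper_width: 0.0622
```

```bash
python3 -c "
from h import *
goal(.615,-.073,.080,-74.2); snap('scene','s2'); f=load('s2')['frame'][150:260,250:370,::-1]; cv2.imwrite('pics/s2c.png',cv2.resize(f,None,fx=5,fy=5,interpolation=2))"
```

```text
t 7.675 pos [ 0.615  -0.0727  0.0823] F [-0.  -0.2 -3.7] gw 0.0622
shift mm [0.3 0.1 2.3] turn deg [-0.07 -0.1  -0.04] rows>= 0.0
```

View pics/s2c.png

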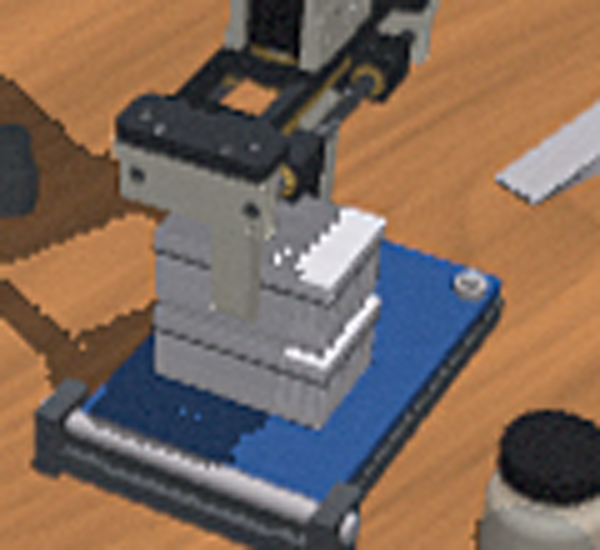

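The tins line up and the deep tin still hangs about 2 mm high. I lower it onto the base tin.

arm_command --pt "-1 0 0 0.001 0 0 0" --pt "-1 0 0 0.002 0 0 0" --pt "-1 0 0 0.0025 0 0 0" --pt "-1 0 0 0.0025 0 0 0"

```text
t: 8.22
tool_pos: [0.615, -0.0727, 0.0801]
tcp_rot: [2.505, -1.896, 0.003]
wrist_force: [-4.0, 0.1, 5.4]
gripper_width: 0.062
```

arm_command --pt "0.3 0 0 0 0 0 0" --pt "0.6 0 0 0 0 0 0" --pt "1 0 0 0 0 0 0" --pt "1 0 0 0 0 0 0" --pt "1 0 0 0 0 0 0" --pt "1 0 0 0 0 0 0" --pt "1 0 0 -0.02 0 0 0" --pt "1 0 0 -0.06 0 0 0" --pt "1 0 0 -0.12 0 0 0" --pt "1 0 0 -0.16 0 0 0" --pt "1 0 0 -0.16 0 0 0"

```text
t: 9.6
tool_pos: [0.6157, -0.0726, 0.2449]
tcp_rot: [-2.503, 1.894, -0.012]
wrist_force: [0.6, 0.1, -0.3]
gripper_width: 0.093
```

```bash
python3 -c "
from h import *
goal(.4255,.211,.20,16.9); snap('scene','s3'); f=load('s3')['frame'][150:260,250:370,::-1]; cv2.imwrite('pics/s3c.png',cv2.resize(f,None,fx=5,fy=5,interpolation=2))"
```

```text
t 9.6 pos [ 0.6157 -0.0726  0.2449] F [ 0.6  0.1 -0.3] gw 0.093
shift mm [-324.8  106.3   42.7] turn deg [ -0.11  -0.51 -91.14] rows>= 8.5
```

View pics/s3c.png

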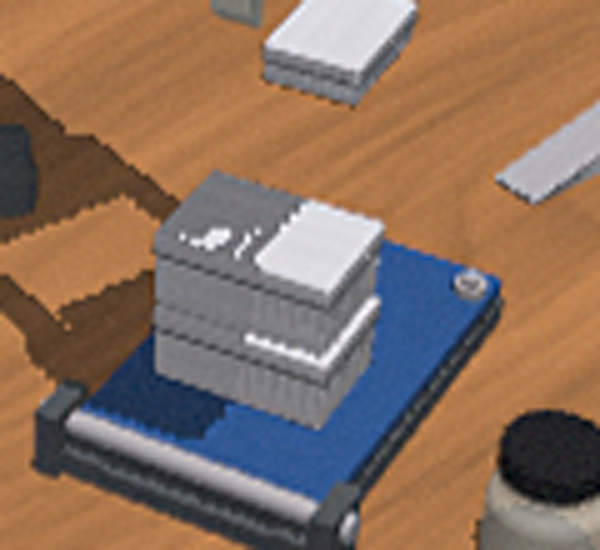

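The deep tin stands squarely on the base tin, released. Next is the flat tin.

arm_command --pt "1 -0.05 0.02 0 0 0 -10" --pt "1 -0.1 0.035 0 0 0 -20" --pt "1 -0.15 0.05 0 0 0 -30" --pt "1 -0.2 0.065 0.01 0 0 -40" --pt "1 -0.25 0.08 0.02 0 0 -50" --pt "1 -0.29 0.095 0.03 0 0 -60" --pt "1 -0.325 0.106 0.04 0 0 -70" --pt "1 -0.325 0.106 0.04 0 0 -80" --pt "1 -0.325 0.106 0.04 0 0 -91" --pt "1 -0.325 0.106 0.04 0 0 -91" --pt "1 -0.325 0.106 0.04 0 0 -91" --pt "1 -0.325 0.106 0.04 0 0 -91"

```text
t: 11.15
tool_pos: [0.4245, 0.2114, 0.1987]
tcp_rot: [3.107, 0.453, 0.001]
wrist_force: [-0.3, 0.3, -0.0]
gripper_width: 0.0932
```

```bash
python3 -c "
from h import *
goal(.4255,.211,.006,16.9); f=snap('wrist','w2'); 
np.set_printoptions(precision=1,suppress=True)
g=snap('top','t2'); print(rect(g,263,192,28,32,.110,150)); print(rect(g,142,274,32,25,.026,150))"
```

```text
t 11.15 pos [0.4245 0.2114 0.1987] F [-0.3  0.3 -0. ] gw 0.0932
shift mm [  0.8   0.4 192.7] turn deg [ 0.09 -0.03 -0.31] rows>= 3.1
[613.1 -70.6 612.9 -70.7  89.1  61.9  15.9]
[432.8 187.2 440.4 184.4  60.7  38.9  17.1]
```

View pics/w2.png

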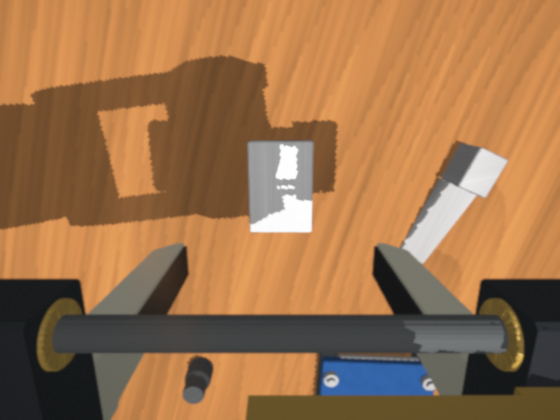

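View pics/t2.png

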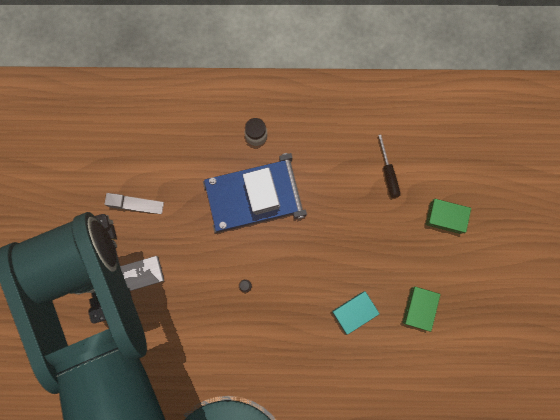

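The flat tin is centred between the fingers at (280,187) and the wedge is well clear to the right. I go down.

arm_command --pt "1 0.001 0 0.06 0 0 -0.3" --pt "1 0.001 0 0.12 0 0 -0.3" --pt "1 0.001 0 0.17 0 0 -0.3" --pt "1 0.001 0 0.192 0 0 -0.3" --pt "1 0.001 0 0.192 0 0 -0.3" --pt "1 0.001 0 0.192 0 0 -0.3" --pt "-1 0.001 0 0.192 0 0 -0.3" --pt "-1 0.001 0 0.192 0 0 -0.3" --pt "-1 0.001 0 0.192 0 0 -0.3" --pt "-1 0.001 0 0.192 0 0 -0.3" --pt "-1 0.001 0 0.192 0 0 -0.3" --pt "-1 0.001 0 0.192 0 0 -0.3"

```text
t: 12.75
tool_pos: [0.4257, 0.2116, 0.0071]
tcp_rot: [3.105, 0.466, 0.002]
wrist_force: [-1.8, -0.5, 6.5]
gripper_width: 0.0615
```

arm_command --pt "-1 0 0 -0.03 0 0 0" --pt "-1 0 0 -0.09 0 0 0" --pt "-1 0 0 -0.15 0 0 0" --pt "-1 0 0 -0.21 0 0 0" --pt "-1 0 0 -0.23 0 0 0" --pt "-1 0 0 -0.23 0 0 0" --pt "-1 0 0 -0.23 0 0 0"

```text
t: 13.62
tool_pos: [0.4249, 0.2116, 0.2344]
tcp_rot: [3.105, 0.466, -0.003]
wrist_force: [0.0, 0.1, -1.7]
gripper_width: 0.062
```

```bash
python3 -c "
from h import *
goal(.6145,-.0717,.22,-74.1)"
```

```text
t 13.625 pos [0.4249 0.2116 0.2344] F [ 0.   0.1 -1.7] gw 0.062
shift mm [ 98.2 326.4  14.8] turn deg [1.900e-01 2.000e-02 9.116e+01] rows>= 8.5
```

arm_command --pt "-1 0.012 0.04 0 0 0 8" --pt "-1 0.024 0.08 0 0 0 18" --pt "-1 0.036 0.12 0 0 0 28" --pt "-1 0.048 0.16 0 0 0 38" --pt "-1 0.06 0.2 0 0 0 48" --pt "-1 0.072 0.24 0 0 0 58" --pt "-1 0.084 0.28 0 0 0 68" --pt "-1 0.094 0.31 0 0 0 78" --pt "-1 0.098 0.326 0.01 0.2 0 86" --pt "-1 0.098 0.326 0.015 0.2 0 91.1" --pt "-1 0.098 0.326 0.015 0.2 0 91.1" --pt "-1 0.098 0.326 0.015 0.2 0 91.1"

```text
t: 15.12
tool_pos: [0.6145, -0.0709, 0.2216]
tcp_rot: [-2.509, 1.887, -0.0]
wrist_force: [-0.4, -0.1, -1.9]
gripper_width: 0.0616
```

```bash
python3 -c "
from h import *
goal(.6145,-.0717,.120,-74.1)"
```

```text
t 15.125 pos [ 0.6145 -0.0709  0.2216] F [-0.4 -0.1 -1.9] gw 0.0616
shift mm [  0.9   0.4 101.6] turn deg [-0.11  0.07  0.19] rows>= 1.6
```

arm_command --pt "-1 0.001 0 0.03 0 0 0.2" --pt "-1 0.001 0 0.06 0 0 0.2" --pt "-1 0.001 0 0.082 0 0 0.2" --pt "-1 0.001 0 0.093 0 0 0.2" --pt "-1 0.001 0 0.098 0 0 0.2" --pt "-1 0.001 0 0.101 0 0 0.2" --pt "-1 0.001 0 0.1015 0 0 0.2" --pt "-1 0.001 0 0.1015 0 0 0.2"

```text
t: 16.12
tool_pos: [0.6154, -0.072, 0.1214]
tcp_rot: [-2.503, 1.894, -0.003]
wrist_force: [-0.2, -0.5, -1.5]
gripper_width: 0.0619
```

```bash
python3 -c "
from h import *
goal(.6145,-.0717,.117,-74.1); snap('scene','s4'); f=load('s4')['frame'][130:240,250:370,::-1]; cv2.imwrite('pics/s4c.png',cv2.resize(f,None,fx=5,fy=5,interpolation=2))"
```

```text
t 16.125 pos [ 0.6154 -0.072   0.1214] F [-0.2 -0.5 -1.5] gw 0.0619
shift mm [-0.5  0.9  4.4] turn deg [-0.2   0.03 -0.14] rows>= 0.1
```

View pics/s4c.png

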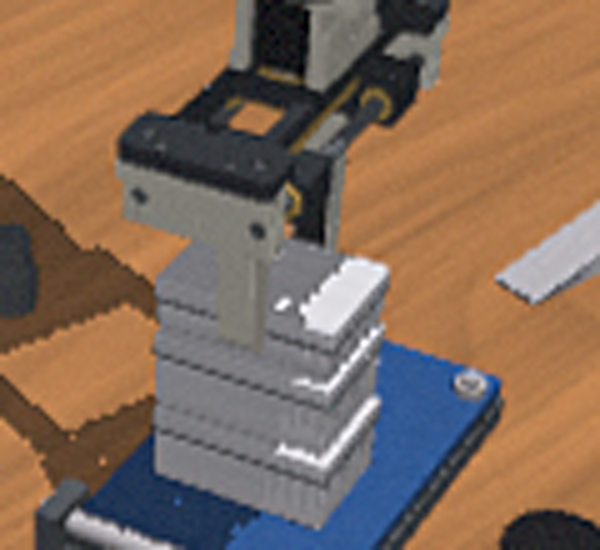

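The flat tin hangs about 4 mm above the deep tin and lines up with it. I lower it.

arm_command --pt "-1 0 0.001 0.0015 0 0 0" --pt "-1 0 0.001 0.003 0 0 0" --pt "-1 0 0.001 0.004 0 0 0" --pt "-1 0 0.001 0.0045 0 0 0" --pt "-1 0 0.001 0.0045 0 0 0"

```text
t: 16.8
tool_pos: [0.6144, -0.0722, 0.1171]
tcp_rot: [-2.503, 1.894, -0.002]
wrist_force: [-2.5, 0.4, 6.5]
gripper_width: 0.062
```

arm_command --pt "0.3 0 0 0 0 0 0" --pt "0.6 0 0 0 0 0 0" --pt "1 0 0 0 0 0 0" --pt "1 0 0 0 0 0 0" --pt "1 0 0 0 0 0 0" --pt "1 0 0 0 0 0 0" --pt "1 0 0 -0.02 0 0 0" --pt "1 0 0 -0.06 0 0 0" --pt "1 0 0 -0.11 0 0 0" --pt "1 0 0 -0.12 0 0 0" --pt "1 0 0 -0.12 0 0 0"

```text
t: 18.18
tool_pos: [0.6142, -0.0724, 0.2375]
tcp_rot: [-2.502, 1.894, -0.004]
wrist_force: [0.7, 0.1, -0.7]
gripper_width: 0.0928
```

```bash
python3 -c "
from h import *
goal(.598,.280,.2,-6.8); snap('scene','s5'); f=load('s5')['frame'][130:240,250:370,::-1]; cv2.imwrite('pics/s5c.png',cv2.resize(f,None,fx=5,fy=5,interpolation=2))"
```

```text
t 18.175 pos [ 0.6142 -0.0724  0.2375] F [ 0.7  0.1 -0.7] gw 0.0928
shift mm [-343.5  -80.    37.9] turn deg [ -0.22  -0.14 -67.44] rows>= 6.3
```

View pics/s5c.png

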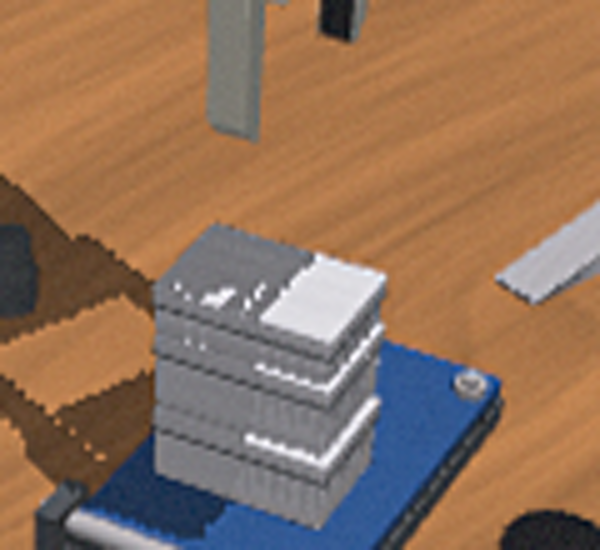

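The column is square and has been released. I move to the wedge.

arm_command --pt "1 -0.05 -0.01 0 0 0 -8" --pt "1 -0.1 -0.02 0 0 0 -17" --pt "1 -0.15 -0.035 0 0 0 -26" --pt "1 -0.2 -0.045 0 0 0 -35" --pt "1 -0.25 -0.055 0 0 0 -45" --pt "1 -0.3 -0.07 0.01 0 0 -55" --pt "1 -0.33 -0.078 0.02 0 0 -64" --pt "1 -0.3435 -0.08 0.038 -0.2 -0.1 -67.4" --pt "1 -0.3435 -0.08 0.038 -0.2 -0.1 -67.4" --pt "1 -0.3435 -0.08 0.038 -0.2 -0.1 -67.4" --pt "1 -0.3435 -0.08 0.038 -0.2 -0.1 -67.4"

```text
t: 19.6
tool_pos: [0.5981, 0.2793, 0.1996]
tcp_rot: [-3.136, 0.19, -0.0]
wrist_force: [0.4, -0.2, 0.1]
gripper_width: 0.0929
```

```bash
python3 -c "
from h import *
goal(.598,.280,.004,-6.8); f=snap('wrist','w3')
d=np.deg2rad(-96.8);X=np.array([np.cos(d),np.sin(d),0]);Y=np.array([-X[1],X[0],0])
for a,b,z in [(-.02,.015,.04),(-.02,-.015,.04),(.02,.015,.04),(.02,-.015,.04),(.11,.015,.004),(.11,-.015,.004)]: print(proj(f,np.array([.598,.280,z])+a*X+b*Y).round())
g=snap('top','t3');np.set_printoptions(precision=1,suppress=True)
print(rect(g,263,192,28,32,.136,150))"
```

```text
t 19.6 pos [0.5981 0.2793 0.1996] F [ 0.4 -0.2  0.1] gw 0.0929
shift mm [ -0.2  -0.6 195.6] turn deg [-0.02 -0.   -0.14] rows>= 3.1
[296. 167.]
[263. 167.]
[295. 209.]
[264. 209.]
[293. 278.]
[266. 278.]
[611.4 -70.4 611.3 -70.4  89.   61.9  15.7]
```

View pics/w3.png

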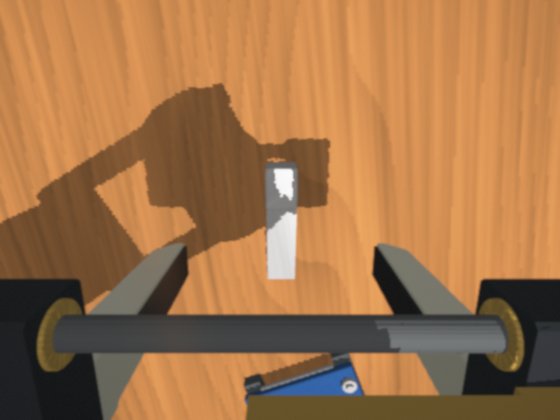

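The wrist view matches the predicted wedge position: block at (282,188), thin end at (280,278). I grip the block across its 30 mm width.

arm_command --pt "1 0 -0.001 0.06 0 0 0" --pt "1 0 -0.001 0.12 0 0 0" --pt "1 0 -0.001 0.17 0 0 0" --pt "1 0 -0.001 0.194 0 0 0" --pt "1 0 -0.001 0.194 0 0 0" --pt "1 0 -0.001 0.194 0 0 0" --pt "-1 0 -0.001 0.194 0 0 0" --pt "-1 0 -0.001 0.194 0 0 0" --pt "-1 0 -0.001 0.194 0 0 0" --pt "-1 0 -0.001 0.194 0 0 0" --pt "-1 0 -0.001 0.194 0 0 0" --pt "-1 0 -0.001 0.194 0 0 0"

```text
t: 21.2
tool_pos: [0.5978, 0.281, 0.0049]
tcp_rot: [3.136, -0.187, -0.001]
wrist_force: [-0.2, 0.1, -0.3]
gripper_width: 0.0376
```

```bash
python3 -c "
from h import *
goal(.5568,.1797,.030,13.7)
f=load('top0');im=f['frame'].astype(int);m=((im[:,:,2]>im[:,:,0]+25)).astype(np.uint8); m[:,:195]=0;m[:,315:]=0;m[:150]=0;m[245:]=0
c=max(cv2.findContours(m,0,1)[0],key=cv2.contourArea)[:,0]
P=np.array([pix2(f,*p,.03)[:2]*1000 for p in c],np.float32); print(cv2.minAreaRect(P))"
```

```text
t 21.2 pos [0.5978 0.281  0.0049] F [-0.2  0.1 -0.3] gw 0.0376
shift mm [-28.6 105.5 -25.1] turn deg [-1.000e-02  5.000e-02 -2.054e+01] rows>= 1.9
((613.18212890625, -44.274879455566406), (128.35604858398438, 201.3838653564453), 14.203307151794434)
```

arm_command --pt "-1 0 0 0 0 0 0" --pt "-1 0 0 0 0 0 0" --pt "-1 0 0 0 0 0 0"

```text
t: 21.58
tool_pos: [0.5978, 0.281, 0.0049]
tcp_rot: [-3.136, 0.188, 0.001]
wrist_force: [1.7, 0.2, -0.1]
gripper_width: 0.0303
```

arm_command --pt "-1 0 0 -0.015 0 0 0" --pt "-1 0 0 -0.025 0 0 0" --pt "-1 0 0 -0.025 0 0 0" --pt "-1 -0.007 0.026 -0.025 0 0 -5" --pt "-1 -0.014 0.052 -0.025 0 0 -10" --pt "-1 -0.021 0.079 -0.025 0 0 -16" --pt "-1 -0.029 0.105 -0.025 0 0 -20.7" --pt "-1 -0.029 0.105 -0.025 0 0 -20.7" --pt "-1 -0.029 0.105 -0.025 0 0 -20.7" --pt "-1 -0.029 0.105 -0.025 0 0 -20.7"

```text
t: 22.82
tool_pos: [0.5567, 0.1808, 0.0299]
tcp_rot: [-3.118, -0.379, 0.001]
wrist_force: [0.1, 0.9, -2.3]
gripper_width: 0.0299
```

```bash
python3 -c "
from h import *
goal(.5564,.1804,.007,14); snap('top','t4');snap('scene','s6');
for n,(u,v,w,h) in {'t4':(220,200,70,50),'s6':(340,195,80,60)}.items():
  f=load(n)['frame'][v-h:v+h,u-w:u+w,::-1]; cv2.imwrite(f'pics/{n}c.png',cv2.resize(f,None,fx=5,fy=5,interpolation=2))"
```

```text
t 22.825 pos [0.5567 0.1808 0.0299] F [ 0.1  0.9 -2.3] gw 0.0299
shift mm [-0.4  0.3 22.9] turn deg [-0.02  0.04 -0.15] rows>= 0.4
```

View pics/t4c.png

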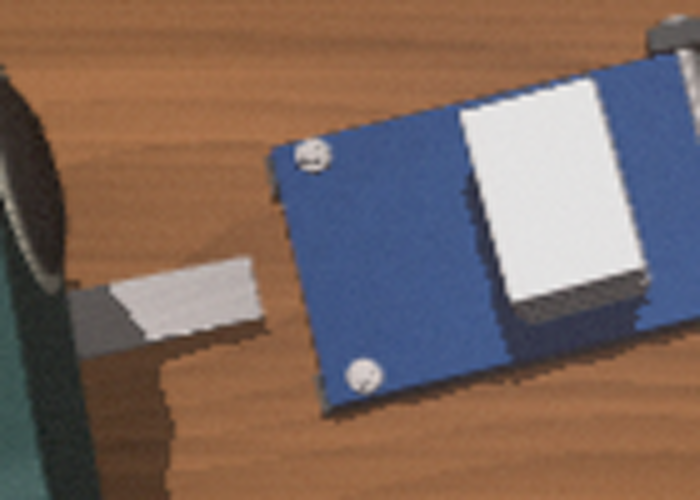

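View pics/s6c.png

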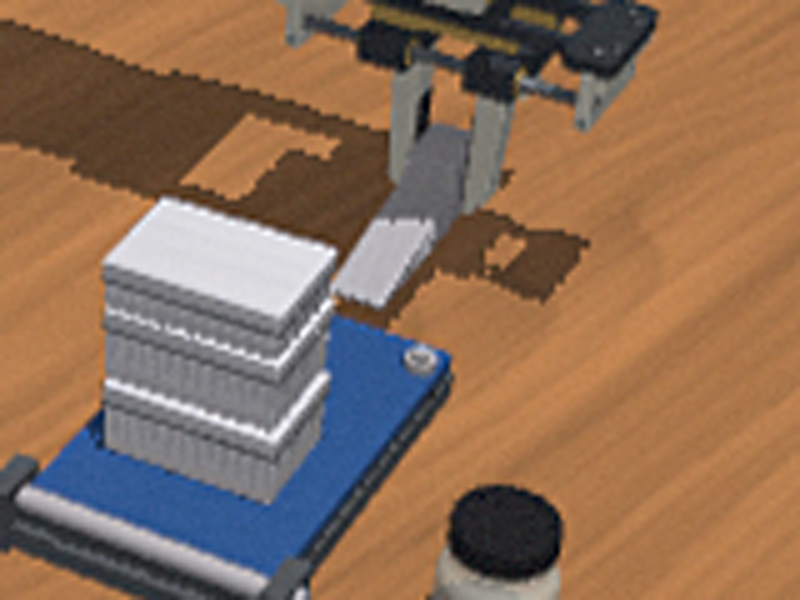

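The wedge is aligned with the gap, its thin end about 15 mm in front of the plate edge (in the crop, thin end at (258,290), plate edge near (300,290)). I lower it flat onto the bench.

arm_command --pt "-1 0 0 0.012 0 0 0" --pt "-1 0 0 0.02 0 0 0" --pt "-1 0 0 0.023 0 0 0" --pt "-1 0 0 0.0245 0 0 0" --pt "-1 0 0 0.025 0 0 0" --pt "-1 0 0 0.025 0 0 0"

```text
t: 23.68
tool_pos: [0.5566, 0.1802, 0.0051]
tcp_rot: [-3.118, -0.379, 0.001]
wrist_force: [-0.5, -0.3, -3.4]
gripper_width: 0.0303
```

arm_command --pt "-1 0 0 0.0005 0 0 0" --pt "-1 0 0 0.0005 0 0 0" --pt "-1 0 0.015 0.0005 0 0 0" --pt "-1 0 0.03 0.0005 0 0 0" --pt "-1 0 0.045 0.0005 0 0 0" --pt "-1 0 0.055 0.0005 0 0 0" --pt "-1 0 0.06 0.0005 0 0 0" --pt "-1 0 0.06 0.0005 0 0 0" --pt "-1 0 0.06 0.0005 0 0 0"

```text
t: 24.8
tool_pos: [0.5715, 0.1205, 0.0048]
tcp_rot: [3.118, 0.378, 0.0]
wrist_force: [-0.0, -2.3, 4.9]
gripper_width: 0.0301
```

```bash
python3 -c "
from h import *
goal(.5764,.0996,.005,14); snap('scene','s7');snap('top','t5')
for n,(u,v,w,h) in {'t5':(220,200,70,50),'s7':(330,205,65,48)}.items():
  f=load(n)['frame'][v-h:v+h,u-w:u+w,::-1]; cv2.imwrite(f'pics/{n}c.png',cv2.resize(f,None,fx=6,fy=6,interpolation=2))"
```

```text
t 24.8 pos [0.5715 0.1205 0.0048] F [-0.  -2.3  4.9] gw 0.0301
shift mm [-0.2 21.4 -0.1] turn deg [ 0.05 -0.   -0.19] rows>= 0.3
```

View pics/s7c.png

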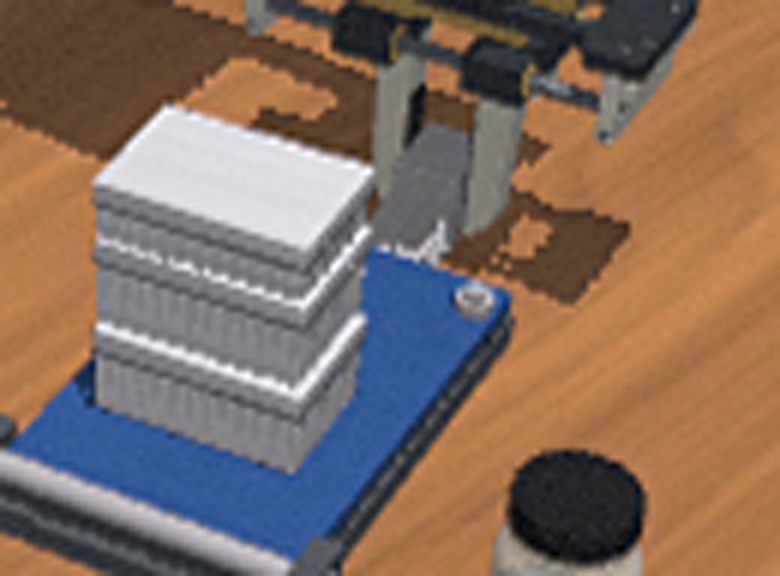

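The wedge's thin end is under the plate and there's no bar load yet. I advance slowly and watch the force.

arm_command --pt "-1 0 0.002 0 0 0 0" --pt "-1 0 0.004 0 0 0 0" --pt "-1 0 0.005 0 0 0 0" --pt "-1 0 0.005 0 0 0 0"

```text
t: 25.4
tool_pos: [0.5725, 0.1163, 0.0049]
tcp_rot: [-3.118, -0.378, -0.0]
wrist_force: [-0.6, 3.8, 5.8]
gripper_width: 0.03
```

arm_command --pt "-1 0 0.002 0 0 0 0" --pt "-1 0 0.003 0 0 0 0" --pt "-1 0 0.003 0 0 0 0"

```text
t: 25.78
tool_pos: [0.5732, 0.1134, 0.0049]
tcp_rot: [-3.118, -0.378, 0.0]
wrist_force: [-1.1, 3.3, 6.0]
gripper_width: 0.0299
```

arm_command --pt "-1 0 0.002 0 0 0 0" --pt "-1 0 0.003 0 0 0 0" --pt "-1 0 0.003 0 0 0 0"

```text
t: 26.15
tool_pos: [0.5738, 0.1115, 0.0049]
tcp_rot: [-3.117, -0.378, 0.0]
wrist_force: [-2.7, 12.7, 5.5]
gripper_width: 0.0298
```

Contact at y≈0.112: the force jumped to 12.7 N, near the predicted y of 0.1135. I take reference pictures and continue.

```bash
python3 -c "
from h import *
snap('scene','r0');snap('top','rt0')"
```

arm_command --pt "-1 0 0.0015 0 0 0 0" --pt "-1 0 0.003 0 0 0 0" --pt "-1 0 0.004 0 0 0 0" --pt "-1 0 0.005 0 0 0 0" --pt "-1 0 0.005 0 0 0 0"

```text
t: 26.88
tool_pos: [0.5749, 0.1069, 0.0049]
tcp_rot: [-3.116, -0.378, 0.0]
wrist_force: [-3.4, 14.4, 6.8]
gripper_width: 0.0295
```

arm_command --pt "-1 0 0.0015 0 0 0 0" --pt "-1 0 0.003 0 0 0 0" --pt "-1 0 0.004 0 0 0 0" --pt "-1 0 0.004 0 0 0 0"

```text
t: 27.38
tool_pos: [0.5758, 0.103, 0.0048]
tcp_rot: [-3.116, -0.378, 0.001]
wrist_force: [-4.1, 15.0, 6.4]
gripper_width: 0.03
```

```bash
python3 -c "
from h import *
s=bot.get_state();print(s['tool_pos'],s['wrist_force'],s['torque'])
f=snap('scene','r1');snap('top','rt1');snap('wrist','rw1')
a=load('r0')['frame'];b=f['frame']
c=lambda q:cv2.resize(q[150:245,310:350+5,::-1],None,fx=8,fy=6,interpolation=2)
cv2.imwrite('pics/cmp1.png',np.hstack([c(a),c(b)]))
def orb(p,q,u,v,w=9):
  P=cv2.cvtColor(p,7)[v-w:v+w,u-w:u+w].astype(np.float32);Q=cv2.cvtColor(q,7)[v-w:v+w,u-w:u+w].astype(np.float32)
  return cv2.phaseCorrelate(P,Q,cv2.createHanningWindow((2*w,2*w),cv2.CV_32F))
for n,(u,v) in {'screwR':(346,206),'jar(ref)':(360,250),'tinTop':(310,190)}.items(): print(n,orb(a,b,u,v))
S=[pix2(load('top0'),212,181,.03),pix2(load('top0'),223,225,.03)]
for X in S: print(X, proj(f,X), proj(f,X+np.array([0,0,.003]))-proj(f,X))
"
```

```text
[0.5757673  0.10298372 0.00483375] [-4.06524256 14.99163499  6.38387658] [ 2.11388602  0.57520782 -0.02257958]
screwR ((-0.30062960805541294, 0.3666137162037355), 1.1260210452256378)
jar(ref) ((0.25736677031657074, -0.31439353902772993), 1.0115501085917156)
tinTop ((0.025738198052662753, 0.1496556977140422), 1.0068382584018472)
[0.64690604 0.04879902 0.03      ] [344.23947651 206.95602321] [ 0.12457828 -0.96340365]
[0.54044379 0.01994694 0.03      ] [304.86219487 194.07860091] [ 0.06433298 -0.95033877]
```

View pics/cmp1.png

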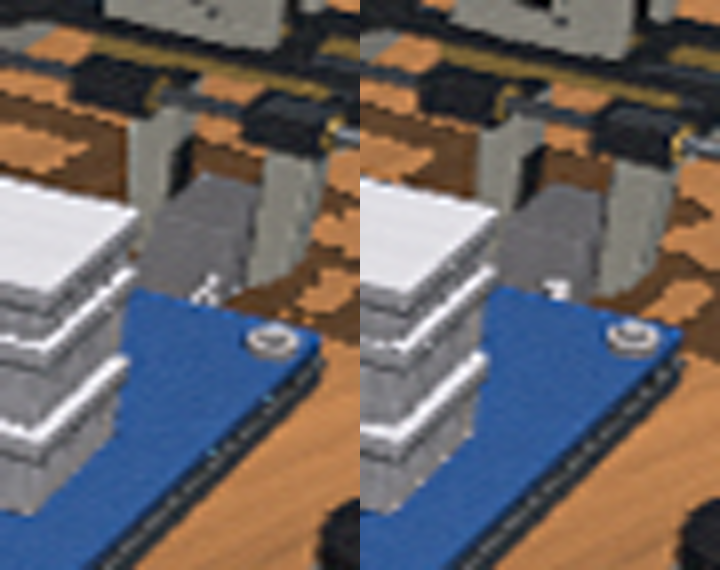

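The plate edge has risen about 0.7 px, roughly 2 mm, after about 9 mm of travel past contact. That's the expected ratio, with no sign of slip. I push about 4 mm more.

arm_command --pt "-1 0 0.0015 0 0 0 0" --pt "-1 0 0.003 0 0 0 0" --pt "-1 0 0.0045 0 0 0 0" --pt "-1 0 0.0045 0 0 0 0" --pt "-1 0 0.0045 0 0 0 0" --pt "-1 0 0.0045 0 0 0 0"

```text
t: 28.28
tool_pos: [0.5769, 0.0986, 0.0049]
tcp_rot: [-3.116, -0.378, 0.0]
wrist_force: [-3.5, 14.8, 6.5]
gripper_width: 0.0297
```

```bash
python3 -c "
from h import *
s=bot.get_state();print(s['tool_pos'],s['wrist_force'],s['gripper_width'])
f=snap('scene','r2');g=snap('top','rt2');snap('wrist','rw2')
a=load('s5')['frame'];b=f['frame']
c=lambda q:cv2.resize(q[150:245,310:350+5,::-1],None,fx=8,fy=6,interpolation=2)
cv2.imwrite('pics/cmp2.png',np.hstack([c(a),c(b)]))
np.set_printoptions(precision=1,suppress=True)
print(rect(g,263,192,28,32,.136,150))
# plate edge row: blue->nonblue subpixel along columns near free edge / far side, s5 vs r2
def hsv(q): q=q.astype(float); return q[:,:,2]-q[:,:,0]
for col in (333,336,339,342):
  out=[]
  for q in (a,load('r0')['frame'],load('r1')['frame'],b):
    p=hsv(q)[185:225,col]; hi=p>15; i=np.argmax(hi); y=185+i-1+(15-p[i-1])/(p[i]-p[i-1]); out.append(round(y,2))
  print(col,out)
"
```

```text
[0.57689878 0.0985653  0.00487838] [-3.52073261 14.81978477  6.492961  ] 0.029730151872555927
[612.1 -71.9 611.9 -71.9  89.5  62.   15.6]
333 [np.float64(199.61), np.float64(198.81), np.float64(198.32), np.float64(198.16)]
336 [np.float64(200.59), np.float64(200.11), np.float64(199.32), np.float64(199.06)]
339 [np.float64(201.58), np.float64(201.3), np.float64(200.92), np.float64(200.33)]
342 [np.float64(202.54), np.float64(202.23), np.float64(201.81), np.float64(201.27)]
```

View pics/cmp2.png

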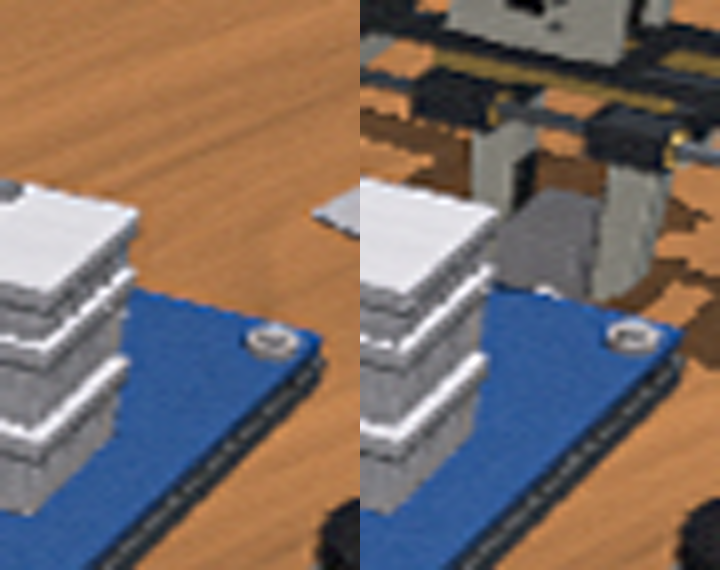

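View pics/rw2.png

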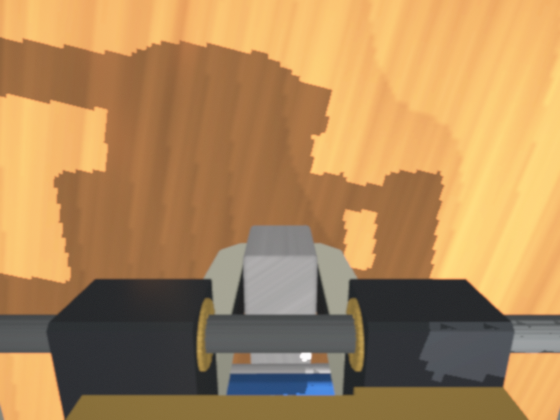

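The plate is lifted about 3–4 mm: about 13.5 mm of travel past contact gives 3 mm, and the image edge shift of 1.3 px gives about 4 mm. The push is steady at 15 N, the column is square and the fingers are clear of the plate. I hand in.

```bash
python3 -c "
from h import *
print(close_job()); s=bot.get_state(); print(s['t'],s['tool_pos'],s['wrist_force'],s['gripper_width'])"
```

```text
the job is handed in; nothing more can be done
None
the job is handed in; nothing more can be done
```

I stacked the deep tin and then the flat tin squarely on the plate's tin. I then pushed the wedge, flat on the bench, under the bar until the plate lifted, and handed in at about 28.4 s with the wedge still gripped. The hand-in gave no verdict.

- **Lift:** my two estimates differ. The wedge's travel past contact (about 13.5 mm) gives about 3 mm. The plate edge's shift in the scene picture gives about 4 mm, from a noisy edge. Both are inside 1–6 mm.
- **Wedge:** the push was steady at about 15 N. The gripper opening was 29.7 mm on the 30 mm block. The tool height had not changed since the wedge was set down, so it should still be flat.
- **Column:** it looked square in the last pictures. The top camera put the flat tin 4 mm from where the base tin was at the start, in the same direction as an earlier offset. I took that as mostly calibration error, and it is within 10 mm either way.
- **Clearance:** the fingers looked clear of the plate and tins. I never went near the socket, jar or screwdriver, but I did not measure their positions again at the end.

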